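# Open the push-and-turn primer bottle and hold its brush over the mouth

### The job

Get the brush-on primer ready: lift the roll of electrical tape off the bottle's safety cap and lay it flat on the bench. Then push the cap down, turn it anticlockwise until it comes free, and draw it straight up with its brush. Finish while still holding the cap in the gripper, upright and still, with the brush tip clear of the bottle but close above its mouth so that drips fall back in; leave the other things on the bench alone.

Things in the scene. Friction and masses are not known exactly. Their poses are not given: they have to be found in the camera images.
- bottle: Round aluminium bottle, 72 mm wide, blank paper label, clamped upright in a grey cast foot (108 mm wide, 12 mm high; collar 84 mm wide up to 30 mm; three clamp screws reach 52 mm from the axis) bolted to the bench: it does not move. Origin: on its axis at the bench top. Shoulder at 66 to 80 mm height; neck 30 mm wide with three bayonet tabs out to 39 mm; open mouth at 105 mm.
- mouth (a point): Centre of the bottle's mouth (rim of the neck), on its axis, 105 mm above the bench; the opening is 24 mm in diameter, with a sprung grey wiper sleeve (hole 16 mm) in it that stands 6 mm above the rim when the cap is off.
- cap: White ribbed push-and-turn safety cap, 50 mm wide, 24 mm high, 35 g, closed on the bottle, its brush inside. Origin: centre of the skirt's lower edge, 93 mm above the bench when closed; z up along its axis. Closed, its x axis points as the bottle's does. Any grip across it from above will do.
- cap_top (a point): Centre of the cap's flat top, 24 mm above its origin. Lugs inside sit in notches, held up by a spring (4 N at first, 9 N at 3 mm, 11 N at the stop 4.5 mm down). The cap cannot turn or lift until pushed 3 mm or more down; then it turns anticlockwise seen from above, needs no push after the first 20 degrees, and lifts freely from 45 to 80 degrees, where a stop ends the turn.
- brush_tip (a point): Tip of the brush that hangs from the cap on its axis (thin steel stem, black tuft 8.4 mm thick), 45 mm below the cap's origin, 69 mm below its top; with the cap closed it is 57 mm below the bottle's rim.
- tape_roll: Roll of black electrical tape, about 61 mm in diameter and 19 mm high, 50 g, that starts lying flat on top of the cap (its underside 117 mm above the bench). Origin: centre of its underside; z along its axis (either flat side may lie down). It can be gripped across its diameter.
- halo_ring_1: Bystander: thin white trim ring, 99 x 108 x 9 mm, lying on the bench near its front edge, to the left of the bottle (the nearer of two such rings). Origin: centre of its underside.
- brush_small: Bystander: small flat paint brush with a wooden handle, 18 x 155 x 10 mm, long along its y axis, lying behind the bottle to the right. Origin: centre of its underside.
- marker: Bystander: green and white marker pen, 17 x 135 x 16 mm, long along its y axis, lying behind the bottle. Origin: centre of its underside.

How it is judged:
By the outcome, as a careful person would: the job done as asked, in the order asked, and still so for the second after the job is handed in, while the arm keeps its last pose, push and grip.
It also fails if it takes over 48 s, if anything falls off the work surface, if the arm or the gripper's body presses on something with over 40 N, if the wrist force passes 120 N, or if a joint passes its speed limit or range.

### The arm

A 6-joint arm with a two-finger parallel gripper is mounted at the origin on a cart in front of the work surface, level with it; the furniture and walls round the work are solid. World frame = base frame: x ahead of the robot, y to its left, z up, the work surface at z = 0. Lengths are in mm, angles in degrees, forces in N, time in s.
With the tool pointing down it reaches from about 350 to 850 mm from the base axis. Payload 8.1 kg.
Tool frame: the origin (TCP) lies between the finger pads; the fingertips stand 25 mm ahead of it and the grasp point (between the pads) lies 6 mm ahead of it (r.tcp_to_tips is the distance from the TCP to the fingertips, in mm); z points along the fingers, y is the line along which they close (so a half turn about z gives the same grasp; the last joint's range is limited). The gripper opens to 85 mm and grips with 20 to 120 N. Pads are 22 mm wide; open, the fingers measure 114 mm over their backs; the gripper's body (76 mm by 85 mm) begins 54 mm behind the grasp point. The pads swing forward as they close: fully open they stand 13 mm farther back than shut.
Start: joints at [-4.893, 7.471, 85.268, -0, 87.261, -4.893], TCP at [600.005, 0.022, 256.292] pointing down, gripper open.
Joint ranges: [-169.43, 169.43], [-51.17, 129.36], [1.28, 143.12], [-76.62, 256.62], [0, 156.53], [-152.29, 152.29]. Speed limits (degrees/s): [136.94, 136.94, 159.86, 180, 180, 180].

### API

Orientations are given as [roll, pitch, yaw] about the fixed x, y, z axes, in that order (R = Rz(yaw) Ry(pitch) Rx(roll)).
In Python, from bench import r gives the robot as it stands.
- The arm moves only by the tool apply_moves, never from a script. Its arguments are lists of equal length, an entry for each row: "angular": the turn, a rotation vector about the world's x, y, z in units of 8 degrees (1.0 is 8 degrees), a list of three; "travel": the shift along the world's x, y, z in units of 40 mm (1.0 is 40 mm), a list of three; "jaw": the opening, from 0 (shut) to 1 (fully open). A call has 1 to 20 rows; each row shifts and turns the commanded pose from where the row before left it; what a row does not reach is not made up. A row lasts 1/8 s, in which the tool goes at most 62.5 mm and 10.7 degrees, less where a joint would pass 70% of its speed; a pose out of reach is approached as far as the arm can. A call is refused whole if a number of a shift passes 1 or a number of a turn 1, either way. A call with a gripper value outside its range is refused whole. The fingers move at their own pace and stop on an object; "force" is the grip in N (left out, the last holds). Time passes only in rows, so rows that do not move let the fingers close. It gives the time, the measured TCP pose, the force, the opening and the grip force at its end, in the units of the state.
- r.sense(): the state, without advancing time (a new reading comes with each control period).
- r.snapshot(name): name is "scene" or "side" or "wrist"; returns a dict with "color" (384x512x3 uint8, red, green, blue), "fx", "fy", "cx", "cy" (pixels), "R" (3x3) and "t" (3): a world point X has camera coordinates R X + t; the wrist camera has in their place "mount" (4x4, takes a point from camera to tool coordinates, whose origin is the TCP and whose axes are the flange's). Camera axes: x right, y down, z forward; pixel columns grow to the right and rows downward; lengths in mm; the calibration is good to about 2 mm. A picture is of the moment at which its call begins: read the wrist's pose just before it. There is no depth.
- r.hand_in(): hands the job in; it is judged then, once.
The state is a dict: "time": time; "joint_pos": joint angles; "qd": joint speeds; "joint_efforts": joint torques, N m; "tool_pos": TCP position; "tcp_rot": TCP orientation; "ft_force": force on the tool from outside, world axes, zero at the start; "wrist_torque": the same for the moment, N m; "finger_gap": finger opening in mm; "grip_force": force on a finger pad.
Only numpy, scipy, OpenCV 4.12 (cv2) and the standard library are available. Lean on these libraries where they do the work, as an engineer would, in place of code of your own. Each camera call takes 0.05 s, during which the arm holds its last target. There are 200 camera calls.

## Working session

There is one attempt and no reset: what is moved stays moved. The work goes in short steps, Python scripts to look and compute and a tool call to move; the robot and the scene stay as the last step left them, time stands still between calls to the robot, and variables do not carry over. Pictures are saved under pics/ and viewed, at most 10 in all, crops included, and the job is handed in when it is done.

Besides the shell and the picture viewer there is one more tool, called after "Emit:" as name(argument=value, ...) on one line, values as JSON. apply_moves: Moves the arm, as the interface text tells. Its arguments: {"type":"object","properties":{"angular":{"type":"array"},"travel":{"type":"array"},"jaw":{"type":"array"},"force":{"type":"number"}},"required":["angular","travel","jaw"]}

```bash
mkdir -p pics; cat > h.py <<'E'
from bench import r
import numpy as np, cv2
from scipy.spatial.transform import Rotation as Ro
def snap(n,f):
    s=r.sense(); d=r.snapshot(n); cv2.imwrite('pics/'+f,d['color'][:,:,::-1])
    if n=='wrist':
        M=np.eye(4); M[:3,:3]=Ro.from_euler('xyz',s['tcp_rot'],degrees=True).as_matrix(); M[:3,3]=s['tool_pos']
        T=np.linalg.inv(M@np.array(d['mount'])); d['R']=T[:3,:3]; d['t']=T[:3,3]
    return d
def ray(d,u,v,z):
    R=np.array(d['R']);t=np.array(d['t']).ravel()
    c=-R.T@t; k=R.T@np.array([(u-d['cx'])/d['fx'],(v-d['cy'])/d['fy'],1]); return c+k*(z-c[2])/k[2]
def proj(d,X):
    p=np.array(d['R'])@np.array(X)+np.array(d['t']).ravel(); return d['fx']*p[0]/p[2]+d['cx'],d['fy']*p[1]/p[2]+d['cy']
E
python3 - <<'E'
from h import *
s=r.sense();print(s)
ims=[]
import pickle
for n in('scene','side','wrist'):
    d=snap(n,n+'0.png'); pickle.dump(d,open(n+'0.pkl','wb')); ims.append(cv2.imread('pics/'+n+'0.png'))
    print(n,-np.array(d['R']).T@np.array(d['t']).ravel(),d['fx'],d['cx'],d['cy'])
E
```

```text
{'time': 0.0, 'joint_pos': array([-4.89152610e+00,  7.51556603e+00,  8.53282973e+01, -9.41783862e-04,
        8.72614522e+01, -4.89473158e+00]), 'qd': array([ 0.00212568,  0.03425043, -0.08109859, -0.01121315, -0.09531477,
       -0.01581914]), 'joint_efforts': array([-1.90700346e-03, -5.69404185e+01, -5.00557995e+01, -2.19391650e-04,
        1.44415747e-02,  7.24149572e-05]), 'tool_pos': array([5.99504118e+02, 7.52395980e-02, 2.55249025e+02]), 'tcp_rot': array([-1.79894988e+02, -8.04888309e-03,  9.00032440e+01]), 'ft_force': array([ 0.24150791, -0.77838293, -1.24543696]), 'wrist_torque': array([ 0.0364267 , -0.0465668 , -0.01094257]), 'grip_force': 0.0, 'finger_gap': 85.19511747156294}
scene [ 139.28029401 -174.72683538  555.07634303] 411.4192903568336 256.983092844615 182.52121382098642
side [ 359.9129094 -242.3923402  658.6488229] 404.07454721775974 250.126085806231 187.6197205541297
wrist [599.11162737  77.787525   372.97070604] 338.2965768065055 250.492473646522 188.28767420082627
```

View pics/scene0.png

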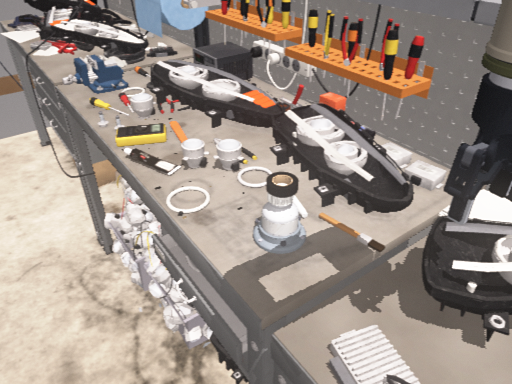

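View pics/side0.png

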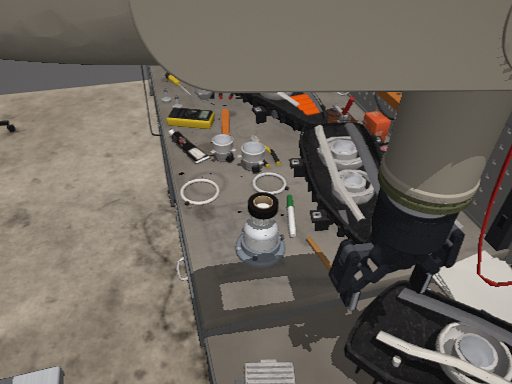

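View pics/wrist0.png

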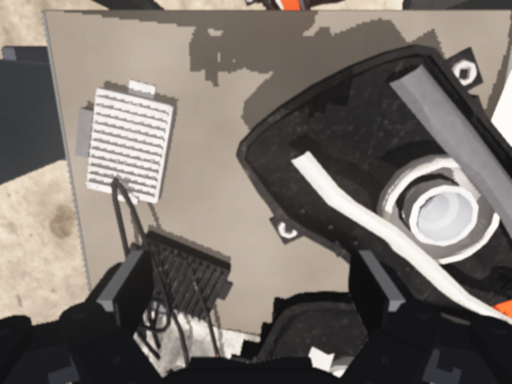

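The scene view shows the bottle at (281,215), with the tape's top at about (283,181). In the side view the tape is at (263,203), the marker at (291,215) and the small brush at (318,252). The wrist view doesn't show the bottle.

```bash
python3 - <<'E'
from h import *
import pickle
S=pickle.load(open('scene0.pkl','rb'));D=pickle.load(open('side0.pkl','rb'))
for n,d,roi in(('scene',S,(255,165,310,205)),('side',D,(240,188,286,226))):
    x0,y0,x1,y1=roi
    g=d['color'][y0:y1,x0:x1].max(2)
    m=(g<75).astype(np.uint8)
    k,l,st,c=cv2.connectedComponentsWithStats(m)
    i=1+st[1:,4].argmax(); print(n,st[i],c[i]+[x0,y0])
    xs=st[i,0]+x0; w=st[i,2]; ct=st[i,1]+y0; cb=ct+st[i,3]
    print(' centroid@126',ray(d,*(c[i]+[x0,y0]),126).round(1),' width mm',(ray(d,xs+w,ct+14,126)-ray(d,xs,ct+14,126)).round(1))
P=lambda n,d,l:print(n,[tuple(ray(d,*p,5)[:2].round(0)) for p in l])
P('side marker',D,[(290,195),(292,236)])
P('brush scene',S,[(320,214),(382,248)]);P('brush side',D,[(308,238),(340,280)])
P('ring side',D,[(200,192),(181,192),(219,192),(269,184)])
P('ring scene',S,[(188,200)])
P('plate side',D,[(220,285),(290,278),(293,300),(230,308)])
P('bench edge side',D,[(175,200),(190,270),(205,335),(345,318)])
P('foot scene',S,[(252,232),(306,232)])
print(proj(S,[400,0,0]),proj(D,[400,0,0]))
E
```

```text
scene [ 12   8  31  24 359] [282.09192201 187.19777159]
 centroid@126 [538.8 310.  126. ]  width mm [ 46.2 -33.8   0. ]
side [  8   4  30  28 477] [262.41090147 206.93710692]
 centroid@126 [544.8 314.1 126. ]  width mm [ 57.  -14.9   0. ]
side marker [(np.float64(666.0), np.float64(465.0)), (np.float64(623.0), np.float64(332.0))]
brush scene [(np.float64(654.0), np.float64(318.0)), (np.float64(678.0), np.float64(169.0))]
brush side [(np.float64(655.0), np.float64(317.0)), (np.float64(674.0), np.float64(194.0))]
ring side [(np.float64(452.0), np.float64(533.0)), (np.float64(406.0), np.float64(545.0)), (np.float64(498.0), np.float64(521.0)), (np.float64(628.0), np.float64(520.0))]
ring scene [(np.float64(447.0), np.float64(532.0))]
plate side [(np.float64(441.0), np.float64(244.0)), (np.float64(579.0), np.float64(224.0)), (np.float64(567.0), np.float64(174.0)), (np.float64(448.0), np.float64(188.0))]
bench edge side [(np.float64(388.0), np.float64(519.0)), (np.float64(389.0), np.float64(296.0)), (np.float64(393.0), np.float64(146.0)), (np.float64(646.0), np.float64(113.0))]
foot scene [(np.float64(501.0), np.float64(356.0)), (np.float64(590.0), np.float64(291.0))]
(np.float64(342.47002062257286), np.float64(404.4928289142657)) (np.float64(227.8557521107933), np.float64(421.56268188298566))
```

```bash
python3 - <<'E'
import cv2,numpy as np
a=cv2.imread('pics/scene0.png')[150:270,230:400];b=cv2.imread('pics/side0.png')[160:310,170:350]
a=cv2.resize(a,(400,282),interpolation=cv2.INTER_CUBIC);b=cv2.resize(b,(400,333),interpolation=cv2.INTER_CUBIC)
a=np.vstack([a,np.zeros((51,400,3),np.uint8)])
cv2.imwrite('pics/z.png',np.hstack([a,b]))
E
```

```text
(no output)
```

View pics/z.png

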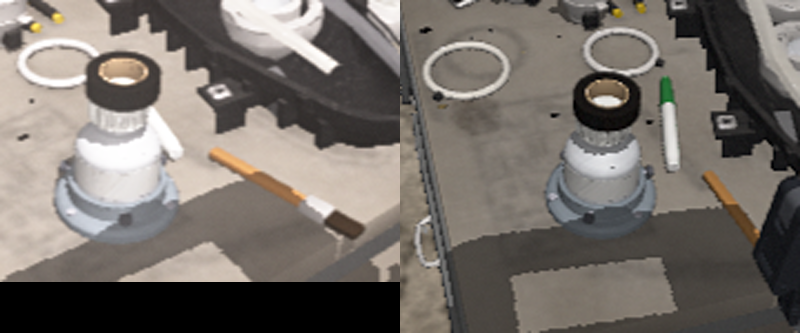

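The zoomed crop shows the tape on the cap, with clear bench left of the bottle in front of the rings. My estimate for the tape is about (543,315). I'll move so the wrist camera is above it.

Emit:
apply_moves(angular=[[0,0,0],[0,0,0],[0,0,0],[0,0,0],[0,0,0],[0,0,0],[0,0,0],[0,0,0],[0,0,0],[0,0,0],[0,0,0],[0,0,0]], travel=[[-0.14,0.65,0],[-0.14,0.65,0],[-0.14,0.65,0],[-0.14,0.65,0],[-0.14,0.65,0],[-0.14,0.65,0],[-0.14,0.65,0],[-0.14,0.65,0],[-0.14,0.65,0],[-0.14,0.65,0],[0,0,0],[0,0,0]], jaw=[1,1,1,1,1,1,1,1,1,1,1,1])

```text
time: 1.65
tool_pos: [543.9, 259.6, 256.0]
tcp_rot: [-180.0, 0.0, 90.0]
ft_force: [-1.0, -0.0, 0.4]
finger_gap: 85.4
grip_force: 0.0
```

```bash
python3 - <<'E'
from h import *
d=snap('wrist','w1.png'); import pickle; pickle.dump(d,open('w1.pkl','wb'))
s=r.sense();print(s['time'],s['tool_pos'],s['tcp_rot'],s['joint_pos'],s['finger_gap'],r.tcp_to_tips)
print(proj(d,[543,315,136]))
E
```

```text
1.7 [544.10928427 259.3087324  256.06667373] [-1.79982700e+02  2.90876085e-02  8.99781167e+01] [ 2.06203559e+01  7.92320227e+00  8.47986305e+01 -2.11447299e-02
  8.73046112e+01  2.06432428e+01] 85.59219307420875 25.0
(np.float64(250.07733551576615), np.float64(114.6991233549764))
```

View pics/w1.png

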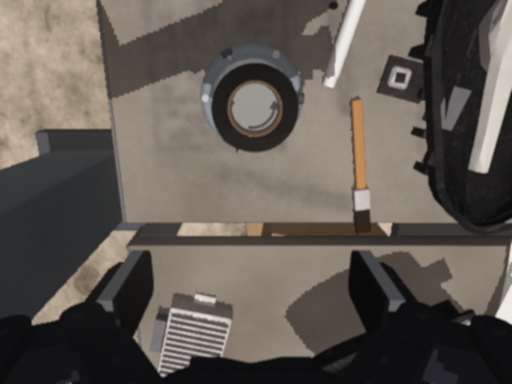

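The wrist view shows the tape from above as a black ring centred near (254,107), with the foot around it. The brush is at (360,160) and the marker at (345,45).

```bash
python3 - <<'E'
from h import *
import pickle
d=pickle.load(open('w1.pkl','rb'))
g=d['color'][50:165,200:310].max(2); m=(g<60).astype(np.uint8)
m=cv2.morphologyEx(m,cv2.MORPH_OPEN,np.ones((5,5)))
c=max(cv2.findContours(m,0,2)[0],key=cv2.contourArea)
(u,v),R=cv2.minEnclosingCircle(c); e=cv2.fitEllipse(c)
u+=200;v+=50; print(u,v,R,e)
print('tape',ray(d,u,v,136),'diam',ray(d,u+R,v,136)-ray(d,u-R,v,136))
u2,v2=e[0][0]+200,e[0][1]+50;print(ray(d,u2,v2,136))
# foot
hsv=cv2.cvtColor(d['color'],cv2.COLOR_RGB2HSV); 
b=((d['color'][:,:,2].astype(int)-d['color'][:,:,0])>10).astype(np.uint8); b[165:]=0;b[:30]=0;b[:,:190]=0;b[:,315:]=0
b=cv2.morphologyEx(b,cv2.MORPH_OPEN,np.ones((3,3)))
p=np.argwhere(b)[:,::-1].astype(np.float32); h=cv2.convexHull(p);(u,v),R=cv2.minEnclosingCircle(h);print('foot',u,v,R,cv2.boundingRect(h),ray(d,u,v,12),ray(d,u+R,v,12)-ray(d,u-R,v,12))
E
```

```text
254.9682502746582 107.41386032104492 44.385826110839844 ((54.49215316772461, 56.85173034667969), (85.24372863769531, 87.47408294677734), 15.499689102172852)
tape [546.34902793 319.89723406 136.        ] diam [6.07828179e+01 2.18114755e-02 0.00000000e+00]
[546.02156564 320.27230004 136.        ]
foot 251.55343627929688 96.49236297607422 48.14015197753906 (204, 78, 94, 40) [544.34741674 321.73548225  12.        ] [9.93916678e+01 3.48952060e-02 0.00000000e+00]
```

Emit:
apply_moves(angular=[[0,0,0],[0,0,0],[0,0,0],[0,0,0],[0,0,0],[0,0,0],[0,0,0],[0,0,0],[0,0,0],[0,0,0],[0,0,0],[0,0,0],[0,0,0],[0,0,0],[0,0,0],[0,0,0]], travel=[[0.05,0.5,0],[0,0.5,0],[0,0.5,0],[0,0,-0.5],[0,0,-0.5],[0,0,-0.5],[0,0,-0.5],[0,0,-0.5],[0,0,-0.37],[0,0,0],[0,0,0],[0,0,0],[0,0,0],[0,0,0],[0,0,0],[0,0,0]], jaw=[1,1,1,1,1,1,1,1,1,1,0.6,0.6,0.6,0.6,0.6,0.6], force=25)

```text
time: 3.7
tool_pos: [546.6, 320.3, 142.1]
tcp_rot: [179.9, -0.0, 90.0]
ft_force: [2.8, 1.5, 3.9]
finger_gap: 58.8
grip_force: 28.2
```

```bash
python3 - <<'E'
from h import *
s=r.sense();print(s['time'],s['tool_pos'],s['finger_gap'],s['grip_force'],s['ft_force'])
E
```

```text
3.7 [546.63562793 320.31151182 142.13783194] 58.81617551677706 28.207622989357333 [2.84467669 1.54822612 3.92631336]
```

Emit:
apply_moves(angular=[[0,0,0],[0,0,0],[0,0,0],[0,0,0],[0,0,0],[0,0,0],[0,0,0],[0,0,0],[0,0,0],[0,0,0],[0,0,0],[0,0,0],[0,0,0],[0,0,0]], travel=[[0,0,0.2],[0,0,0.4],[0,0,0.4],[-0.36,0.5,0],[-0.36,0.5,0],[-0.36,0.5,0],[-0.36,0.5,0],[-0.36,0.4,-0.5],[0,0,-0.8],[0,0,-0.8],[0,0,-0.8],[0,0,-0.5],[0,0,-0.1],[0,0,0]], jaw=[0.6,0.6,0.6,0.6,0.6,0.6,0.6,0.6,0.6,0.6,0.6,0.6,0.6,0.6])

```text
time: 5.45
tool_pos: [474.4, 416.3, 42.1]
tcp_rot: [180.0, -0.0, 90.0]
ft_force: [0.4, 0.8, -0.3]
finger_gap: 58.7
grip_force: 27.9
```

```bash
python3 - <<'E'
from h import *
s=r.sense();print(s['time'],s['tool_pos'],s['finger_gap'],s['grip_force'],s['ft_force'])
d=snap('side','s2.png')
cv2.imwrite('pics/s2c.png',cv2.resize(cv2.imread('pics/s2.png')[150:300,160:340],(720,600),interpolation=cv2.INTER_CUBIC))
E
```

```text
5.45 [474.36086174 416.27194304  42.06186466] 58.714358161585395 27.85768811874732 [ 0.38427823  0.77454297 -0.28539924]
```

View pics/s2c.png

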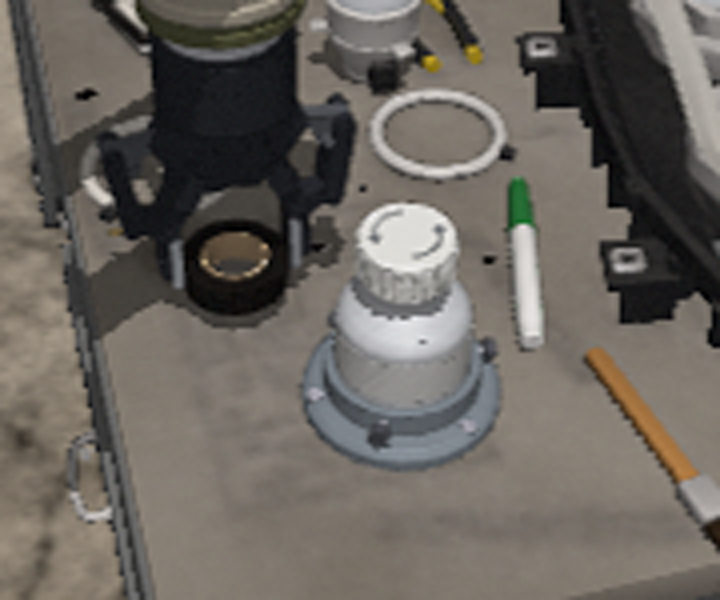

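The crop shows the tape held level between the fingers at (235,260), and the cap bare at (410,240). I'll lower it slowly.

Emit:
apply_moves(angular=[[0,0,0],[0,0,0],[0,0,0],[0,0,0],[0,0,0],[0,0,0]], travel=[[0,0,-0.15],[0,0,-0.1],[0,0,-0.08],[0,0,-0.06],[0,0,-0.02],[0,0,0]], jaw=[0.6,0.6,0.6,0.6,0.6,0.6])

```text
time: 6.25
tool_pos: [474.2, 416.2, 26.0]
tcp_rot: [180.0, -0.0, 90.0]
ft_force: [-3.2, -1.8, 7.4]
finger_gap: 58.8
grip_force: 28.7
```

Emit:
apply_moves(angular=[[0,0,0],[0,0,0],[0,0,0],[0,0,0],[0,0,0],[0,0,0],[0,0,0],[0,0,0],[0,0,0],[0,0,0],[0,0,0],[0,0,0],[0,0,0],[0,0,0],[0,0,0]], travel=[[0,0,0],[0,0,0],[0,0,0],[0,0,0.3],[0,0,0.8],[0,0,1],[0,0,1],[0,0,1],[0.36,-0.77,0.8],[0.36,-0.77,0],[0.36,-0.77,0],[0.36,-0.77,0],[0.36,-0.77,0],[0,0,0],[0,0,0]], jaw=[0.75,0.9,0.95,1,1,1,1,1,1,1,1,1,1,1,1])

```text
time: 8.12
tool_pos: [545.9, 262.4, 221.7]
tcp_rot: [180.0, -0.0, 90.0]
ft_force: [0.1, 0.5, 0.8]
finger_gap: 85.2
grip_force: 0.0
```

```bash
python3 - <<'E'
from h import *
import pickle
s=r.sense();print(s['time'],s['tool_pos'])
d=snap('wrist','w3.png');pickle.dump(d,open('w3.pkl','wb'))
u,v=map(int,proj(d,[545.5,321,117]));print(u,v)
c0=(u-55,v-55)
g=d['color'][max(v-55,0):v+55,u-55:u+55].astype(int)
m=((g.min(2)>170)).astype(np.uint8); m=cv2.morphologyEx(m,cv2.MORPH_CLOSE,np.ones((5,5)))
c=max(cv2.findContours(m,0,2)[0],key=cv2.contourArea)
(x,y),R=cv2.minEnclosingCircle(c);e=cv2.fitEllipse(c)
print(x+u-55,y+max(v-55,0),R,e, ray(d,x+u-55,y+max(v-55,0),117),ray(d,e[0][0]+u-55,e[0][1]+max(v-55,0),117),R*2*(d['t'][2] if 0 else 1))
E
```

```text
8.125 [545.93723613 262.40186179 221.73296903]
250 112
237.0 147.0 7.615873336791992 ((43.65552520751953, 89.19223022460938), (4.268702030181885, 17.036602020263672), 107.93521118164062) [536.44413437 298.31312594 117.        ] [537.54919467 298.85390217 117.        ] 15.231746673583984
```

View pics/w3.png

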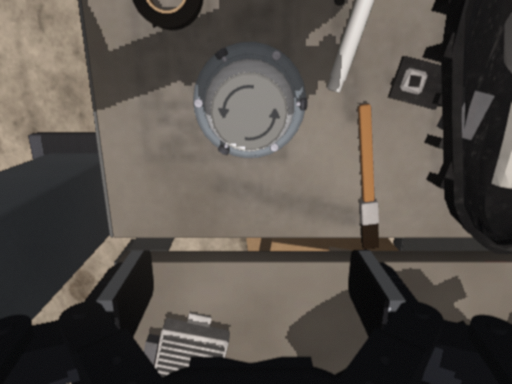

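The cap's top is at about (249,111) in the wrist view, and the tape lies at the upper left.

```bash
python3 - <<'E'
from h import *
import pickle
d=pickle.load(open('w3.pkl','rb'))
g=cv2.cvtColor(d['color'],cv2.COLOR_RGB2GRAY)[40:170,180:320]
for p in(12,16,20):
    h=cv2.HoughCircles(cv2.resize(g,None,fx=3,fy=3,interpolation=cv2.INTER_CUBIC),cv2.HOUGH_GRADIENT,1,20,param1=60,param2=p,minRadius=105,maxRadius=122)
    if h is not None:
        for x,y,R in h[0][:3]: print(p,x/3+180,y/3+40,R/3,ray(d,x/3+180,y/3+40,117))
# dark arrow marks
c=d['color'][60:160,200:300].astype(int); m=((c.max(2)<95)).astype(np.uint8)
k,l,st,ce=cv2.connectedComponentsWithStats(m)
for i in range(1,k):
    if st[i,4]>20: print(st[i],ce[i]+[200,60])
E
```

```text
12 257.16666 120.5 35.666668 [549.73618049 315.66294507 117.        ]
12 238.5 108.166664 38.566666 [537.71798406 323.4716112  117.        ]
[  0   0  47  52 722] [210.83518006  74.75761773]
[ 50   0  50  39 670] [286.86119403  71.80597015]
[ 19  25  34  32 153] [230.78431373  99.76470588]
[ 45  49  34  31 137] [267.11678832 124.6350365 ]
[18 82 12 13 89] [223.24719101 148.98876404]
```

Emit:
apply_moves(angular=[[0,0,0],[0,0,0],[0,0,0],[0,0,0],[0,0,0],[0,0,0],[0,0,0],[0,0,0],[0,0,0],[0,0,0],[0,0,0],[0,0,0],[0,0,0],[0,0,0],[0,0,0]], travel=[[-0.02,0.5,0],[0,0.5,0],[0,0.46,0],[0,0,-0.5],[0,0,-0.5],[0,0,-0.5],[0,0,-0.5],[0,0,-0.4],[0,0,-0.17],[0,0,0],[0,0,0],[0,0,0],[0,0,0],[0,0,0],[0,0,0]], jaw=[1,1,1,1,1,1,1,1,1,1,0.4,0.4,0.4,0.4,0.4], force=60)

```text
time: 10.05
tool_pos: [545.7, 320.7, 119.0]
tcp_rot: [179.9, -0.0, 90.0]
ft_force: [-0.2, 0.8, 4.4]
finger_gap: 48.1
grip_force: 62.4
```

Emit:
apply_moves(angular=[[0,0,0],[0,0,0],[0,0,0],[0,0,0]], travel=[[0,0,-0.05],[0,0,-0.05],[0,0,-0.02],[0,0,0]], jaw=[0.4,0.4,0.4,0.4])

```text
time: 10.55
tool_pos: [545.8, 320.7, 115.4]
tcp_rot: [179.9, -0.0, 90.0]
ft_force: [-3.7, -2.3, 15.1]
finger_gap: 48.4
grip_force: 63.5
```

Emit:
apply_moves(angular=[[0,0,0.5],[0,0,0.5],[0,0,0.6],[0,0,0.6],[0,0,0.6],[0,0,0.6],[0,0,0]], travel=[[0,0,0],[0,0,0],[0,0,0],[0,0,0],[0,0,0],[0,0,0],[0,0,0]], jaw=[0.4,0.4,0.4,0.4,0.4,0.4,0.4])

```text
time: 11.42
tool_pos: [545.9, 321.5, 115.5]
tcp_rot: [179.8, -0.0, 117.3]
ft_force: [-3.5, 2.0, 12.1]
finger_gap: 48.2
grip_force: 63.3
```

```bash
python3 - <<'E'
from h import *
s=r.sense();print(s['time'],s['tool_pos'],s['tcp_rot'],s['finger_gap'],s['ft_force'],s['wrist_torque'])
snap('scene','s4.png')
cv2.imwrite('pics/s4c.png',cv2.resize(cv2.imread('pics/s4.png')[150:270,200:360],(800,600),interpolation=cv2.INTER_CUBIC))
E
```

```text
11.425 [545.86133832 321.50012699 115.48323275] [ 1.79842283e+02 -4.75180513e-02  1.17290719e+02] 48.16337560480283 [-3.54703254  2.01290009 12.09760826] [0.21820075 0.59815583 0.00147798]
```

Emit:
apply_moves(angular=[[0,0,0.7],[0,0,0.7],[0,0,0.7],[0,0,0.7],[0,0,0.7],[0,0,0.7],[0,0,0.2],[0,0,0]], travel=[[0,0,0],[0,0,0.02],[0,0,0.02],[0,0,0.02],[0,0,0.02],[0,0,0],[0,0,0],[0,0,0]], jaw=[0.4,0.4,0.4,0.4,0.4,0.4,0.4,0.4])

```text
time: 12.48
tool_pos: [545.7, 320.8, 117.5]
tcp_rot: [179.9, 0.0, 152.4]
ft_force: [-0.8, 0.4, 6.9]
finger_gap: 48.3
grip_force: 62.7
```

Turned by 62°. Next I'll lift slowly, a little at first.

Emit:
apply_moves(angular=[[0,0,0],[0,0,0],[0,0,0],[0,0,0],[0,0,0],[0,0,0],[0,0,0]], travel=[[0,0,0.1],[0,0,0.1],[0,0,0.1],[0,0,0.1],[0,0,0.1],[0,0,0.1],[0,0,0]], jaw=[0.4,0.4,0.4,0.4,0.4,0.4,0.4])

```text
time: 13.35
tool_pos: [545.5, 320.6, 141.3]
tcp_rot: [180.0, 0.0, 152.4]
ft_force: [-0.3, 0.3, -0.2]
finger_gap: 48.4
grip_force: 61.9
```

```bash
python3 - <<'E'
from h import *
s=r.sense();print(s['time'],s['tool_pos'],s['tcp_rot'],s['finger_gap'],s['ft_force'],s['wrist_torque'])
snap('side','s5.png')
cv2.imwrite('pics/s5c.png',cv2.resize(cv2.imread('pics/s5.png')[130:270,170:350],(771,600),interpolation=cv2.INTER_CUBIC))
E
```

```text
13.35 [545.49491504 320.5533903  141.25990243] [1.79959469e+02 2.89587987e-02 1.52397093e+02] 48.355692043580746 [-0.27637162  0.30575369 -0.17243507] [ 0.05681101 -0.04075434 -0.01082399]
```

View pics/s5c.png

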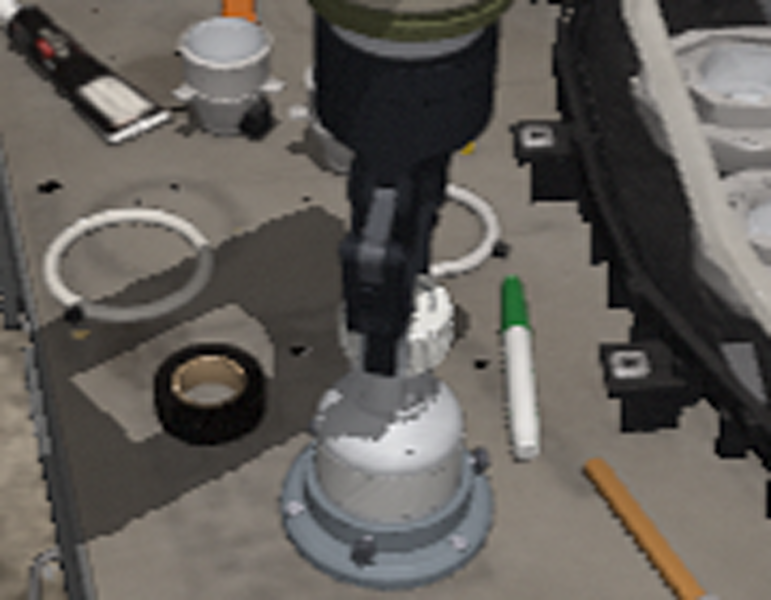

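The crop shows the tape lying flat at (210,392), the cap rising in the gripper, and the other things undisturbed. I'll raise it until the tip is about 8 mm above the sleeve.

Emit:
apply_moves(angular=[[0,0,0],[0,0,0],[0,0,0],[0,0,0],[0,0,0],[0,0,0],[0,0,0],[0,0,0],[0,0,0],[0,0,0],[0,0,0],[0,0,0],[0,0,0]], travel=[[0,0,0.15],[0,0,0.15],[0,0,0.15],[0,0,0.15],[0,0,0.15],[0,0,0.15],[0,0,0.15],[0,0,0.15],[0,0,0.02],[0,0,0],[0,0,0],[0,0,0],[0,0,0]], jaw=[0.4,0.4,0.4,0.4,0.4,0.4,0.4,0.4,0.4,0.4,0.4,0.4,0.4])

```text
time: 15.02
tool_pos: [545.1, 320.4, 189.3]
tcp_rot: [-180.0, -0.0, 152.4]
ft_force: [-0.1, -0.5, -0.8]
finger_gap: 48.5
grip_force: 61.9
```

```bash
python3 - <<'E'
from h import *
s=r.sense();print(s['time'],s['tool_pos'],s['tcp_rot'],s['finger_gap'],s['grip_force'],s['ft_force'])
a=snap('scene','s6.png');b=snap('side','s7.png')
print([proj(d,[545.3,320.7,z]) for d in(a,b) for z in(105,119)])
A=cv2.imread('pics/s6.png')[130:250,230:330];B=cv2.imread('pics/s7.png')[140:260,210:310]
cv2.imwrite('pics/s6c.png',cv2.resize(cv2.hconcat([A,B]),(800,480),interpolation=cv2.INTER_CUBIC))
E
```

```text
15.025 [545.12713144 320.39630257 189.34283557] [-1.79987797e+02 -8.89382591e-03  1.52401432e+02] 48.547214850804664 61.92633926898452 [-0.05501128 -0.48338716 -0.83940535]
[(np.float64(280.9714736945343), np.float64(192.6273633081721)), (np.float64(281.1553283378521), np.float64(186.53591782114785)), (np.float64(261.37060041077183), np.float64(212.50281299701894)), (np.float64(261.578330875029), np.float64(207.33207680888992))]
```

View pics/s6c.png

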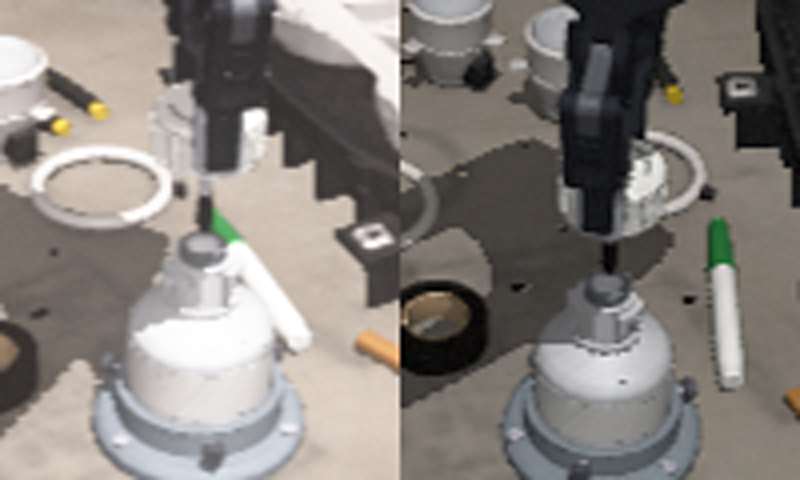

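In both views the brush tip is at about (205,228) and (608,270), just above the sleeve and centred over the mouth. From the pixel row and the arm's height it is at z ≈ 118, about 7 mm clear of the sleeve.

```bash
python3 -c "
from bench import r
print(r.hand_in())"
```

```text
the job is handed in; nothing more can be done
None
```

I handed the job in at about 15 s: the tape lies flat on the bench, and the gripper holds the freed cap upright and still, brush tip about 7 mm above the sleeve in the bottle's mouth. The other things were left alone; no verdict came back.

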